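# Set the casting rings over the wax patterns

### The job

Get the four waxed-up patterns ready for investing: set each steel casting ring over a wax pattern, on the crucible former of the ring's own size, so that all four rings stand flat and centred on their formers. Lower the rings straight down so that the wax is not knocked, and leave the two plaster casts where they stand.

Things in the scene. Friction and masses are not known exactly. Their poses are not given: they have to be found in the camera images.
- ring_34: The smallest casting ring: a plain bright steel tube open at both ends, 34 mm outside diameter, 29 mm inside (wall 2.5 mm), 42 mm tall, standing on end, loose. Origin: centre of its underside; z up along the tube.
- ring_44: The second smallest casting ring: a plain bright steel tube open at both ends, 44 mm outside diameter, 39 mm inside (wall 2.5 mm), 48 mm tall, standing on end, loose. Origin: centre of its underside; z up along the tube.
- ring_55: The second largest casting ring: a plain bright steel tube open at both ends, 55 mm outside diameter, 50 mm inside (wall 2.5 mm), 54 mm tall, standing on end, loose. Origin: centre of its underside; z up along the tube.
- ring_66: The largest casting ring: a plain bright steel tube open at both ends, 66 mm outside diameter, 61 mm inside (wall 2.5 mm), 60 mm tall, standing on end, loose. Origin: centre of its underside; z up along the tube.
- wax_34: Green wax pattern (one single crown, 10 mm across, 20 to 39 mm above the bench) on the cone of the smallest crucible former, for the 34 mm ring. Former: flat round brick-red rubber base, 52 mm wide, 10 mm thick, fixed; a dark 34 mm circle marks the seat; cone 14 mm wide, 10 mm high. Origin: centre of the former underside, on the bench; z up; x along the crowns.
- wax_44: Green wax pattern (two crowns side by side, 19 mm across, 20 to 39 mm above the bench) on the cone of the second smallest crucible former, for the 44 mm ring. Former: flat round brick-red rubber base, 62 mm wide, 10 mm thick, fixed; a dark 44 mm circle marks the seat; cone 18 mm wide, 10 mm high. Origin: centre of the former underside, on the bench; z up; x along the crowns.
- wax_55: Green wax pattern (three crowns in a row, 29 mm across, 20 to 39 mm above the bench) on the cone of the second largest crucible former, for the 55 mm ring. Former: flat round brick-red rubber base, 73 mm wide, 10 mm thick, fixed; a dark 55 mm circle marks the seat; cone 24 mm wide, 10 mm high. Origin: centre of the former underside, on the bench; z up; x along the crowns.
- wax_66: Green wax pattern (four crowns in a curved row, 38 mm across, 20 to 39 mm above the bench) on the cone of the largest crucible former, for the 66 mm ring. Former: flat round brick-red rubber base, 84 mm wide, 10 mm thick, fixed; a dark 66 mm circle marks the seat; cone 28 mm wide, 10 mm high. Origin: centre of the former underside, on the bench; z up; x along the crowns.
- cast_upper: Upper plaster cast, cream dental stone, solid base with a pointed front and a horseshoe of teeth, about 60 x 62 mm and 29 mm high, loose. Origin: centre of its underside, on the bench; z up. A bystander: leave it where it stands.
- cast_lower: Lower plaster cast, cream dental stone, horseshoe-shaped base, open at the tongue, with a horseshoe of teeth, about 50 x 62 mm and 29 mm high, loose. Origin: centre of its underside, on the bench; z up. A bystander: leave it where it stands.
Not all that is in view belongs to the job. What is shaped like the ring_66 but purple is not meant.

How it is judged (in metres and radians):
At the end, for the whole second after the job is handed in: Each of the four rings stands upright (within 0.08 rad) and at rest on the former of its own size, its underside on the former's top face (7 to 12.5 mm above the bench) and its centre within 8 mm of the former's centre (horizontal distance between ring_34 and wax_34 below 0.008 m and z of ring_34 in the frame of wax_34 between 0.007 and 0.0125 m and angle between each of ring_34, ring_44, ring_55, ring_66's own z axis and vertical below 0.08 rad and linear speed of each of ring_34, ring_44, ring_55, ring_66 below 0.02 m/s and angular speed of each of ring_34, ring_44, ring_55, ring_66 below 0.2 rad/s and horizontal distance between ring_44 and wax_44 below 0.008 m and z of ring_44 in the frame of wax_44 between 0.007 and 0.0125 m and horizontal distance between ring_55 and wax_55 below 0.008 m and z of ring_55 in the frame of wax_55 between 0.007 and 0.0125 m and horizontal distance between ring_66 and wax_66 below 0.008 m and z of ring_66 in the frame of wax_66 between 0.007 and 0.0125 m); the robot touches nothing.
It fails at once if a wax pattern is knocked (a force above 2 N on it from anything) (contact force between any of wax_34, wax_44, wax_55, wax_66 and anything else above 2 N).
It fails at once if a plaster cast is shifted by more than 15 mm (distance of any of cast_upper, cast_lower from where it was at the start of the episode above 0.015 m).
It also fails if it takes over 99 s, if anything falls off the work surface, if the arm or the gripper's body presses on something with over 40 N, if the wrist force passes 120 N, or if a joint passes its speed limit or range.

### The arm

A 7-joint arm with a two-finger parallel gripper is mounted at the origin on the work surface. World frame = base frame: x ahead of the robot, y to its left, z up, the work surface at z = 0. Lengths are in mm, angles in rad, forces in N, time in s.
With the tool pointing down it reaches from about 425 to 975 mm from the base axis. Payload 16.7 kg.
Tool frame: the origin (TCP) lies midway between the tips of the shut fingers; the grasp point (between the pads) lies bot.grip_point_offset behind it (bot.grip_point_offset is the distance from the TCP to the grasp point, in mm); z points along the fingers, y is the line along which they close (so a half turn about z gives the same grasp; the last joint's range is limited). The gripper opens to 85 mm and grips with 20 to 120 N. Pads are 22 mm wide; open, the fingers measure 114 mm over their backs; the gripper's body (76 mm by 85 mm) begins 54 mm behind the grasp point. The pads swing forward as they close: fully open they stand 13 mm farther back than shut.
Start: joints at [1.097, 0.426, 0.074, 1.606, -0.034, 1.111, -0.067], TCP at [214.734, -639.895, 231.302] pointing down, gripper open.
Joint ranges: [-2.85, 2.85], [-0.5, 2.14], [-1.23, 1.37], [0.21, 2.46], [-1.02, 4.16], [0.16, 2.05], [-2.73, 2.73]. Speed limits (rad/s): [1.89, 1.89, 2.39, 2.39, 3.01, 3.01, 3.01].

### API

Orientations are given as a 3x3 rotation matrix whose columns are the frame's x, y, z axes.
In Python, from cell import sense, cams, job, nets, bot gives the robot as it stands. The module is installed in compiled form; this text tells all that it offers.
- The arm moves only by the tool carry_out, never from a script. Its argument "steps" is a list of rows, each an object with "grip": the finger opening in mm, from 0 to 85.4; "slide": the shift along the world's x, y, z in mm, a list of three; "angular": the turn, a rotation vector about the world's x, y, z in rad, a list of three. A call has 1 to 12 rows; each row shifts and turns the commanded pose from where the row before left it; what a row does not reach is not made up. A row lasts 1/12 s, in which the tool goes at most 41.7 mm and 7.16 degrees, less where a joint would pass 70% of its speed; a pose out of reach is approached as far as the arm can. A call is refused whole if a number of a shift passes 41.7 or a number of a turn 0.125, either way. A call with a gripper value outside its range is refused whole. The fingers move at their own pace and stop on an object; "newtons" is the grip in N (left out, the last holds). Time passes only in rows, so rows that do not move let the fingers close. It gives the time, the measured TCP pose, the force, the opening and the grip force at its end, in the units of the state.
- sense(): the state, without advancing time (a new reading comes with each control period).
- cams.read_camera(name): name is "scene" or "top"; returns a dict with "color" (400x640x3 uint8, red, green, blue), "z_map" (400x640 float32, mm along the optical axis (not along the pixel's ray), 0 where there is no reading), "intrinsics" (3x3 intrinsics, pixels), "k1" (the pictures are not rectified: a ray, as slopes to the right and down, at radius r is drawn at 1 + k1 r^2 times it, then the intrinsics apply), "origin" and "attitude" of the camera in the world. Camera axes: x right, y up, looking along -z (the intrinsics and any distortion apply to the point x, -y, -z); pixel columns grow to the right and rows downward; lengths in mm; the calibration is good to about 2 mm. A picture is of the moment at which its call begins.
- job.finish_job(): hands the job in; it is judged then, once.
Trained networks look in the newest picture that a camera, given by its name, has taken for a name from the list of things; names that differ only in an ending like _2 or _b are one class to them, and where a whole thing is asked for, a point or a joint stands for the part that bears it (a point fixed in the world has none). Each returns a list of dicts, best first, with "p" (0 to 1); they miss things now and then, are a little off and sometimes report something else, mostly with a low value. They report only what shows in the picture. A call takes as long as a camera call. They do not tell look-alikes from the thing itself.
- nets.silhouettes(camera, query): "mask" (400x640 bool, what is visible of it).
- nets.place_of(camera, query): "location" ([x, y, z] in mm, in world coordinates, good to about 4 mm: a listed point, or the origin of a listed thing).
The state is a dict: "time_s": time; "q": joint angles; "qvel": joint speeds; "joint_efforts": joint torques, N m; "eef_pos": TCP position; "orientation": TCP orientation; "wrist_force": force on the tool from outside, world axes, zero at the start; "torque": the same for the moment, N m; "gripper_width": finger opening in mm; "grip_force": force on a finger pad.
Only numpy, scipy, OpenCV 4.12 (cv2) and the standard library are available. Lean on these libraries where they do the work, as an engineer would, in place of code of your own. Each camera call takes 0.05 s, during which the arm holds its last target. There are 200 camera calls.

## Working session

There is one attempt and no reset: what is moved stays moved. The work goes in short steps, Python scripts to look and compute and a tool call to move; the robot and the scene stay as the last step left them, time stands still between calls to the robot, and variables do not carry over. Pictures are saved under pics/ and viewed, at most 14 in all, crops included, and the job is handed in when it is done.

Besides the shell and the picture viewer there is one more tool, called after ">>>" by a JSON object that holds its "method" and its "body". carry_out: Moves the arm, as the interface text tells. Its arguments: {"type":"object","properties":{"steps":{"type":"array"},"newtons":{"type":"number"}},"required":["steps"]}

```bash
mkdir -p pics; ls
cat > h.py <<'E'
import numpy as np, cv2
from cell import sense, cams, job, nets, bot
def save(c,n): cv2.imwrite(n, cv2.cvtColor(c,cv2.COLOR_RGB2BGR))
def cloud(d):
    K=d['intrinsics'];k1=d['k1'];h,w=d['z_map'].shape
    u,v=np.meshgrid(np.arange(w),np.arange(h))
    p=np.stack([u,v],-1).reshape(-1,1,2).astype(np.float64)
    s=cv2.undistortPoints(p,np.array(K,float),np.array([k1,0,0,0,0.])).reshape(h,w,2)
    z=d['z_map'].astype(float)
    P=np.stack([s[...,0]*z,-s[...,1]*z,-z],-1)
    W=P@np.array(d['attitude']).T+np.array(d['origin'])
    W[z==0]=np.nan
    return W
E
python3 - <<'E'
from h import *
for n in("scene","top"):
    d=cams.read_camera(n); save(d['color'],f'pics/{n}0.png'); print(n,np.round(d['origin'],1),np.round(d['attitude'],3).tolist(),d['k1'],d['intrinsics'])
    for q in ["ring_34","ring_44","ring_55","ring_66","wax_34","wax_44","wax_55","wax_66","cast_upper","cast_lower"]:
        r=nets.place_of(n,q); print(q,[(round(x['p'],2),np.round(x['location']).tolist()) for x in r])
s=sense();print(s,bot.grip_point_offset)
E
```

```text
pics
scene [1090.  -188.9  533.9] [[0.336, -0.579, 0.743], [0.942, 0.193, -0.276], [0.016, 0.792, 0.61]] -0.08703568618510667 [[374.36565738   0.         316.72256186]
 [  0.         374.36565738 202.39350907]
 [  0.           0.           1.        ]]
ring_34 [(0.97, [615.0, 285.0, 0.0]), (0.9, [465.0, -81.0, -3.0]), (0.87, [618.0, 97.0, 2.0]), (0.68, [352.0, 314.0, -0.0]), (0.56, [606.0, -311.0, 0.0])]
ring_44 [(0.97, [615.0, 285.0, 0.0]), (0.9, [465.0, -81.0, -3.0]), (0.87, [618.0, 97.0, 2.0]), (0.68, [352.0, 314.0, -0.0]), (0.56, [606.0, -311.0, 0.0])]
ring_55 [(0.97, [615.0, 285.0, 0.0]), (0.9, [465.0, -81.0, -3.0]), (0.87, [618.0, 97.0, 2.0]), (0.68, [352.0, 314.0, -0.0]), (0.56, [606.0, -311.0, 0.0])]
ring_66 [(0.97, [615.0, 285.0, 0.0]), (0.9, [465.0, -81.0, -3.0]), (0.87, [618.0, 97.0, 2.0]), (0.68, [352.0, 314.0, -0.0]), (0.56, [606.0, -311.0, 0.0])]
wax_34 [(0.64, [438.0, -302.0, 2.0]), (0.58, [438.0, 91.0, -2.0]), (0.57, [613.0, -98.0, -2.0]), (0.4, [459.0, 303.0, 0.0])]
wax_44 [(0.64, [438.0, -302.0, 2.0]), (0.58, [438.0, 91.0, -2.0]), (0.57, [613.0, -98.0, -2.0]), (0.4,
[... 1876 characters left out ...]
018522,  0.00189285,  0.00060823, -0.00066225,  0.00024917,
       -0.00059426,  0.00012958]), 'joint_efforts': array([ 1.99733615e-03, -9.49546623e+01,  3.75722229e+00, -4.63899815e+01,
        1.91559596e-02,  2.49243618e-03,  4.41859379e-05]), 'eef_pos': array([ 214.69288975, -639.92398031,  231.28038456]), 'orientation': array([[ 9.48069116e-01,  3.18064381e-01, -6.67677974e-06],
       [ 3.18064381e-01, -9.48069116e-01,  3.71818072e-05],
       [ 5.49615981e-06, -3.73745689e-05, -9.99999999e-01]]), 'wrist_force': array([-0.80871193, -0.66116478,  0.19452244]), 'torque': array([0.02939638, 0.03199346, 0.06451188]), 'grip_force': 0.0, 'gripper_width': 85.30398309863277} 18.700000000000003
```

View pics/scene0.png

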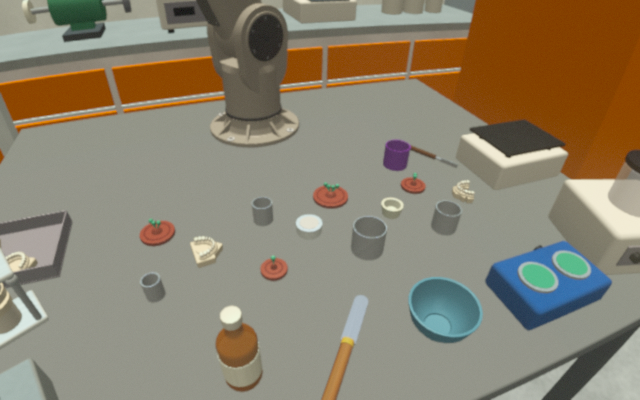

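View pics/top0.png

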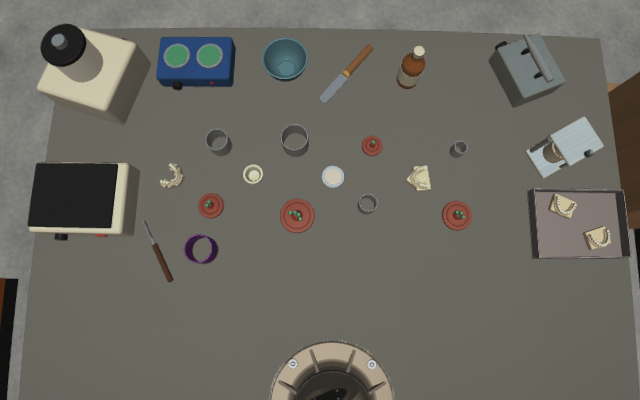

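The scene view shows four grey rings at (262,211), (152,287), (368,238) and (446,218), with the purple decoy at (397,155). The red formers are at (330,195), (157,232), (274,268) and (413,184). The top view agrees. Next I'll fit circles to both depth maps.

```bash
cat >> h.py <<'E'
from scipy.optimize import least_squares
def circ(P,r=None):
    P=P[:,:2]; c0=(P.min(0)+P.max(0))/2
    if r: return least_squares(lambda p:np.hypot(*(P-p).T)-r,c0,loss='soft_l1').x,r
    s=least_squares(lambda p:np.hypot(*(P-p[:2]).T)-p[2],[*c0,30],loss='soft_l1').x; return s[:2],s[2]
E
python3 - <<'E'
from h import *
R={'r44':(463,-82),'r34':(606,-313),'r66':(617,97),'r55':(612,287)}
F={'w66':(437,92),'w55':(439,-301),'w34':(613,-98),'w44':(456,301)}
for n in("scene","top"):
    d=cams.read_camera(n);W=cloud(d);hsv=cv2.cvtColor(d['color'],cv2.COLOR_RGB2HSV)
    xy=W[...,:2];z=W[...,2]
    for k,c in R.items():
        m=(np.hypot(*np.moveaxis(xy-c,-1,0))<50)&(z>15); zt=np.percentile(z[m],90)
        P=W[m&(z>zt-5)]; print(n,k,m.sum(),'ztop',round(zt,1),np.round(circ(P)[0],1),round(circ(P)[1],1),'bbox',np.round(P.min(0)),np.round(P.max(0)),len(P))
    for k,c in F.items():
        red=((hsv[...,0]<12)|(hsv[...,0]>170))&(hsv[...,1]>110)
        m=(np.hypot(*np.moveaxis(xy-c,-1,0))<60)&red&(z>4)&(z<16); P=W[m]
        h,_=cv2.convexHull(P[:,:2].astype(np.float32)),0; h=h[:,0]
        e=cv2.minEnclosingCircle(h); c2,r2=circ(h)
        g=(np.hypot(*np.moveaxis(xy-c,-1,0))<40)&(z>24); G=W[g]
        print(n,k,len(P),'z',round(np.median(P[:,2]),1),'fit',np.round(c2,1),round(r2,1),'mec',np.round(e[0],1),round(e[1],1),'wax',np.round(np.median(G,0),0),G[:,2].max().round())
E
```

```text
scene r44 445 ztop 47.3 [461.5 -81.1] 20.5 bbox [ 439. -103.   42.] [483. -60.  50.] 124
scene r34 450 ztop 42.2 [ 604.5 -310.6] 15.6 bbox [ 587. -326.   37.] [ 621. -294.   45.] 144
scene r66 1117 ztop 58.5 [616.6  96.1] 31.7 bbox [583.  63.  53.] [649. 128.  62.] 242
scene r55 700 ztop 52.5 [610.5 284.8] 26.1 bbox [582. 258.  47.] [639. 312.  56.] 174
scene w66 494 z 10.2 fit [434.7  87.6] 40.4 mec [434.9  87.8] 41.4 wax [435.  88.  35.] 41.0
scene w55 546 z 11.0 fit [ 440.5 -303.3] 35.2 mec [ 441.  -302.9] 36.3 wax [ 442. -303.   36.] 40.0
scene w34 408 z 9.8 fit [615.2 -96.4] 24.7 mec [615.5 -95.5] 25.7 wax [615. -97.  36.] 39.0
scene w44 255 z 10.0 fit [456.8 299.3] 29.1 mec [456.4 299.9] 30.2 wax [458. 300.  36.] 40.0
top r44 145 ztop 47.9 [462.2 -80.5] 20.6 bbox [ 441. -102.   43.] [485. -60.  50.] 68
top r34 146 ztop 41.6 [ 603.9 -311.1] 16.0 bbox [ 587. -328.   37.] [ 621. -294.   45.] 53
top r66 379 ztop 59.2 [617.  97.] 31.6 bbox [584.  65.  54.] [650. 128.  63.] 111
top r55 301 ztop 52.5 [610.3 285.6] 25.4 bbox [585. 259.  48.] [637. 312.  56.] 90
top w66 808 z 9.2 fit [434.1  88.1] 41.0 mec [434.1  88. ] 41.5 wax [435.  87.  36.] 44.0
top w55 583 z 9.1 fit [ 439.9 -303.1] 35.5 mec [ 439.8 -303.2] 36.1 wax [ 440. -305.   36.] 40.0
top w34 279 z 9.3 fit [614.6 -95.3] 24.8 mec [614.9 -95.7] 25.7 wax [615. -95.  37.] 40.0
top w44 421 z 8.8 fit [455.9 300.6] 29.6 mec [455.8 301.2] 30.5 wax [456. 300.  36.] 40.0
```

Fits from the two views agree to about 1–2 mm, and the measured heights and radii confirm which ring and former is which. I'll start with ring_34.

>>> {"method": "carry_out", "body": {"steps": [{"grip": 85,"slide": [30,25,0],"angular": [0,0,0]},{"grip": 85,"slide": [30,25,0],"angular": [0,0,0]},{"grip": 85,"slide": [30,25,0],"angular": [0,0,0]},{"grip": 85,"slide": [30,25,0],"angular": [0,0,0]},{"grip": 85,"slide": [30,25,-10],"angular": [0,0,0]},{"grip": 85,"slide": [30,25,-10],"angular": [0,0,0]},{"grip": 85,"slide": [30,25,-10],"angular": [0,0,0]},{"grip": 85,"slide": [30,25,-10],"angular": [0,0,0]},{"grip": 85,"slide": [30,25,-10],"angular": [0,0,0]},{"grip": 85,"slide": [30,25,-10],"angular": [0,0,0]},{"grip": 85,"slide": [30,25,-10],"angular": [0,0,0]},{"grip": 85,"slide": [30,25,-10],"angular": [0,0,0]}], "newtons": 30}}

```text
time_s: 2.2
eef_pos: [576.0, -338.5, 151.0]
orientation: [[0.948, 0.318, 0.0], [0.318, -0.948, -0.0], [0.0, 0.0, -1.0]]
wrist_force: [0.6, -1.1, 0.3]
gripper_width: 85.0
grip_force: 0.0
```

>>> {"method": "carry_out", "body": {"steps": [{"grip": 85,"slide": [15,15,0],"angular": [0,0,0]},{"grip": 85,"slide": [14,14,-20],"angular": [0,0,0]},{"grip": 85,"slide": [0,0,-30],"angular": [0,0,0]},{"grip": 85,"slide": [0,0,-20],"angular": [0,0,0]},{"grip": 85,"slide": [0,0,0],"angular": [0,0,0]},{"grip": 85,"slide": [0,0,0],"angular": [0,0,0]}]}}

```text
time_s: 2.7
eef_pos: [603.2, -310.8, 80.8]
orientation: [[0.948, 0.318, -0.002], [0.318, -0.948, 0.001], [-0.001, -0.001, -1.0]]
wrist_force: [1.1, -1.7, 0.4]
gripper_width: 84.8
grip_force: 0.0
```

>>> {"method": "carry_out", "body": {"steps": [{"grip": 85,"slide": [1,0,-30],"angular": [0,0,0]},{"grip": 85,"slide": [0,0,-25],"angular": [0,0,0]},{"grip": 85,"slide": [0,0,-14],"angular": [0,0,0]},{"grip": 85,"slide": [0,0,0],"angular": [0,0,0]},{"grip": 25,"slide": [0,0,0],"angular": [0,0,0]},{"grip": 25,"slide": [0,0,0],"angular": [0,0,0]},{"grip": 25,"slide": [0,0,0],"angular": [0,0,0]},{"grip": 25,"slide": [0,0,0],"angular": [0,0,0]},{"grip": 25,"slide": [0,0,0],"angular": [0,0,0]},{"grip": 25,"slide": [0,0,0],"angular": [0,0,0]},{"grip": 25,"slide": [0,0,0],"angular": [0,0,0]},{"grip": 25,"slide": [0,0,0],"angular": [0,0,0]}], "newtons": 30}}

```text
time_s: 3.7
eef_pos: [605.5, -311.3, 13.8]
orientation: [[0.948, 0.318, 0.002], [0.318, -0.948, -0.001], [0.001, 0.001, -1.0]]
wrist_force: [-1.2, 1.2, 8.0]
gripper_width: 33.1
grip_force: 29.0
```

>>> {"method": "carry_out", "body": {"steps": [{"grip": 25,"slide": [0,0,15],"angular": [0,0,0]},{"grip": 25,"slide": [0,0,30],"angular": [0,0,0]},{"grip": 25,"slide": [0,0,35],"angular": [0,0,0]},{"grip": 25,"slide": [0,15,20],"angular": [0,0,0]},{"grip": 25,"slide": [1.5,35,0],"angular": [0,0,0]},{"grip": 25,"slide": [2,35,0],"angular": [0,0,0]},{"grip": 25,"slide": [2,35,0],"angular": [0,0,0]},{"grip": 25,"slide": [2,35,0],"angular": [0,0,0]},{"grip": 25,"slide": [2,35,0],"angular": [0,0,0]},{"grip": 25,"slide": [1,25,0],"angular": [0,0,0]},{"grip": 25,"slide": [0,0,0],"angular": [0,0,0]},{"grip": 25,"slide": [0,0,0],"angular": [0,0,0]}]}}

```text
time_s: 4.7
eef_pos: [615.7, -94.0, 113.6]
orientation: [[0.947, 0.321, 0.001], [0.321, -0.947, 0.0], [0.001, 0.0, -1.0]]
wrist_force: [-1.1, -0.8, -1.0]
gripper_width: 32.8
grip_force: 30.1
```

```bash
cat >> h.py <<'E'
def look(name, xy, rad=60):
    """crops of both cameras at xy, side by side; prints TCP mean"""
    out=[]
    for n in("scene","top"):
        d=cams.read_camera(n);A=np.array(d['attitude']);p=(np.array([*xy,30.])-d['origin'])@A
        K=d['intrinsics'];u=K[0][0]*p[0]/-p[2]+K[0][2];v=K[1][1]*-p[1]/-p[2]+K[1][2]
        u,v=int(np.clip(u,rad,640-rad)),int(np.clip(v,rad,400-rad))
        out.append(cv2.resize(d['color'][v-rad:v+rad,u-rad:u+rad],(400,400),interpolation=cv2.INTER_CUBIC))
    save(np.hstack(out),f'pics/{name}.png')
    s=sense();print(np.round(s['eef_pos'],1),np.round(s['wrist_force'],1),round(s['gripper_width'],1),s['time_s'])
def wave(c,zlo,zhi,rad=60):
    for n in("scene","top"):
        W=cloud(cams.read_camera(n));m=(np.hypot(*np.moveaxis(W[...,:2]-c,-1,0))<rad)&(W[...,2]>zlo)&(W[...,2]<zhi)
        P=W[m]; print(n,len(P),P.min(0).round(1),P.max(0).round(1),np.percentile(P[:,2],[5,50,95]).round(1))
E
python3 -c "
from h import *
look('a',(615,-96))"
```

```text
[615.3 -96.9 113.1] [-0.3 -1.  -0.5] 33.2 4.8
```

View pics/a.png

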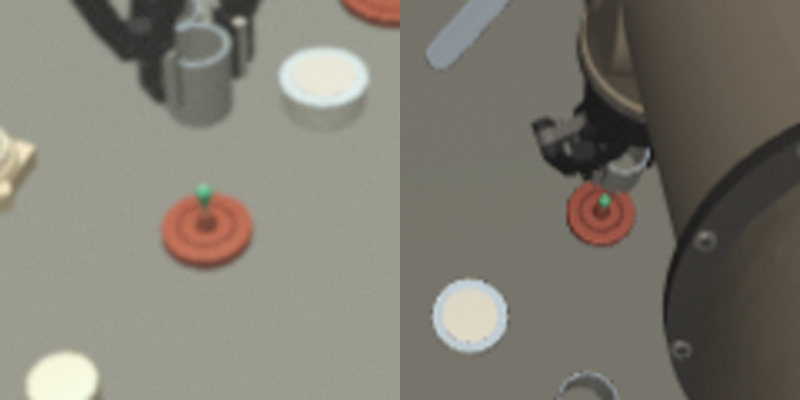

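The crop shows ring_34 held upright above its former (left crop, ring at (200,75), former at (207,228)). I'll check the held ring's centre before lowering.

```bash
cat >> h.py <<'E'
def held(c,r,h,zb,rout=None):
    """centre of a held/placed ring (outer radius r, height h, expected bottom zb) from the scene camera's grey points on its outer wall"""
    d=cams.read_camera('scene');W=cloud(d);m=np.abs(W[...,2]-zb-.2*h)<.2*h
    m&=np.hypot(*np.moveaxis(W[...,:2]-c,-1,0))<r+6
    m&=(d['color'].min(-1)>60)&(np.ptp(d['color'].astype(int),-1)<25)
    P=W[m]; print('wall fit',len(P),np.round(circ(P,r)[0],1),'z',P[:,2].min().round(1))
E
python3 -c "
from h import *
held((615,-96),17,42,100);W=cloud(cams.read_camera('scene'));m=(np.hypot(*np.moveaxis(W[...,:2]-[615,-96],-1,0))<22)&(W[...,2]>60);print(np.percentile(W[m][:,2],[1,5,50,95]))"
```

```text
wall fit 133 [613.5 -97.8] z 100.1
[101.26062522 106.68953797 149.26858012 403.32452528]
```

>>> {"method": "carry_out", "body": {"steps": [{"grip": 25,"slide": [1,1,-20],"angular": [0,0,0]},{"grip": 25,"slide": [0,0,-20],"angular": [0,0,0]},{"grip": 25,"slide": [0,0,-15],"angular": [0,0,0]},{"grip": 25,"slide": [0,0,-12],"angular": [0,0,0]},{"grip": 25,"slide": [0,0,-8],"angular": [0,0,0]},{"grip": 25,"slide": [0,0,-7],"angular": [0,0,0]},{"grip": 25,"slide": [0,0,-5],"angular": [0,0,0]},{"grip": 25,"slide": [0,0,-2],"angular": [0,0,0]},{"grip": 25,"slide": [0,0,0],"angular": [0,0,0]},{"grip": 25,"slide": [0,0,0],"angular": [0,0,0]}]}}

```text
time_s: 5.73
eef_pos: [616.6, -95.1, 23.9]
orientation: [[0.948, 0.318, 0.001], [0.318, -0.948, -0.0], [0.001, 0.0, -1.0]]
wrist_force: [-0.8, 0.5, -0.4]
gripper_width: 33.2
grip_force: 30.1
```

```bash
python3 -c "
from h import *
look('b',(615,-96));held((615,-96),17,42,10)"
```

```text
[616.7 -95.   23.9] [-0.3 -1.3  3.6] 33.0 5.8333
wall fit 68 [614.8 -96.5] z 13.3
```

>>> {"method": "carry_out", "body": {"steps": [{"grip": 25,"slide": [0,0,-0.5],"angular": [0,0,0]},{"grip": 40,"slide": [0,0,0],"angular": [0,0,0]},{"grip": 50,"slide": [0,0,0],"angular": [0,0,0]},{"grip": 70,"slide": [0,0,0],"angular": [0,0,0]},{"grip": 85,"slide": [0,0,0],"angular": [0,0,0]},{"grip": 85,"slide": [0,0,0],"angular": [0,0,0]},{"grip": 85,"slide": [0,0,10],"angular": [0,0,0]},{"grip": 85,"slide": [0,0,30],"angular": [0,0,0]},{"grip": 85,"slide": [0,0,35],"angular": [0,0,0]},{"grip": 85,"slide": [0,0,35],"angular": [0,0,0]},{"grip": 85,"slide": [0,0,0],"angular": [0,0,0]},{"grip": 85,"slide": [0,0,0],"angular": [0,0,0]}]}}

```text
time_s: 6.88
eef_pos: [617.5, -95.0, 135.8]
orientation: [[0.948, 0.318, 0.004], [0.318, -0.948, -0.0], [0.004, 0.002, -1.0]]
wrist_force: [0.1, 0.5, -0.4]
gripper_width: 84.8
grip_force: 0.0
```

```bash
python3 -c "
from h import *
look('c',(615,-96));held((615,-96),17,42,10)
W=cloud(cams.read_camera('scene'));m=(np.hypot(*np.moveaxis(W[...,:2]-[615,-96],-1,0))<22)&(W[...,2]>40)&(W[...,2]<70);P=W[m];P=P[P[:,2]>np.percentile(P[:,2],90)-5];print(circ(P),P[:,2].max(),np.median(P[:,2]))"
```

```text
[615.9 -94.9 132.9] [-0.1 -0.3 -0.8] 84.7 6.9833
wall fit 77 [615.1 -96.2] z 13.8
(array([616.40326284, -96.39852693]), np.float64(15.54533756339754)) 53.46281771426743 51.04205924053932
```

View pics/c.png

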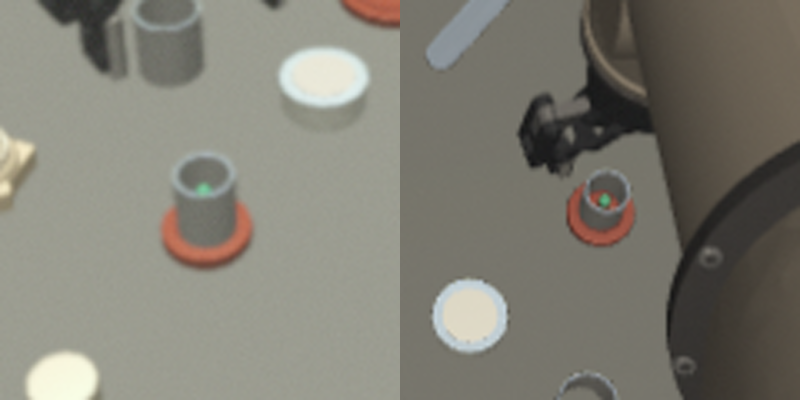

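ring_34 is seated upright on its former (left crop, (205,200)), with the wax centred inside. Next is ring_44.

>>> {"method": "carry_out", "body": {"steps": [{"grip": 85,"slide": [-25,2,0],"angular": [0,0,0]},{"grip": 85,"slide": [-25,2,0],"angular": [0,0,0]},{"grip": 85,"slide": [-25,2,0],"angular": [0,0,0]},{"grip": 85,"slide": [-25,2,0],"angular": [0,0,0]},{"grip": 85,"slide": [-25,2,0],"angular": [0,0,0]},{"grip": 85,"slide": [-25,4,0],"angular": [0,0,0]},{"grip": 85,"slide": [-4,0,-10],"angular": [0,0,0]},{"grip": 85,"slide": [0,0,-25],"angular": [0,0,0]},{"grip": 85,"slide": [0,0,0],"angular": [0,0,0]},{"grip": 85,"slide": [0,0,0],"angular": [0,0,0]}]}}

```text
time_s: 7.92
eef_pos: [461.2, -80.8, 96.9]
orientation: [[0.948, 0.318, -0.003], [0.318, -0.948, 0.0], [-0.003, -0.002, -1.0]]
wrist_force: [0.2, 0.1, 0.2]
gripper_width: 85.0
grip_force: 0.0
```

```bash
python3 -c "
from h import *
print(np.mean([sense()['eef_pos']],0));look('d',(462,-81))"
```

```text
[461.197624   -80.7543999   96.85558744]
[462.5 -80.9  98.1] [-0.8 -0.1 -0.6] 85.1 8.0167
```

>>> {"method": "carry_out", "body": {"steps": [{"grip": 85,"slide": [0,0,-30],"angular": [0,0,0]},{"grip": 85,"slide": [0,0,-30],"angular": [0,0,0]},{"grip": 85,"slide": [0,0,-15],"angular": [0,0,0]},{"grip": 85,"slide": [0,0,-10],"angular": [0,0,0]},{"grip": 85,"slide": [0,0,0],"angular": [0,0,0]},{"grip": 35,"slide": [0,0,0],"angular": [0,0,0]},{"grip": 35,"slide": [0,0,0],"angular": [0,0,0]},{"grip": 35,"slide": [0,0,0],"angular": [0,0,0]},{"grip": 35,"slide": [0,0,0],"angular": [0,0,0]},{"grip": 35,"slide": [0,0,0],"angular": [0,0,0]},{"grip": 35,"slide": [0,0,0],"angular": [0,0,0]},{"grip": 35,"slide": [0,0,0],"angular": [0,0,0]}]}}

```text
time_s: 9.02
eef_pos: [463.0, -81.0, 14.0]
orientation: [[0.948, 0.318, 0.002], [0.318, -0.948, -0.0], [0.002, 0.001, -1.0]]
wrist_force: [-2.2, 0.3, 10.8]
gripper_width: 42.7
grip_force: 28.9
```

>>> {"method": "carry_out", "body": {"steps": [{"grip": 35,"slide": [0,0,15],"angular": [0,0,0]},{"grip": 35,"slide": [0,0,30],"angular": [0,0,0]},{"grip": 35,"slide": [0,0,35],"angular": [0,0,0]},{"grip": 35,"slide": [0,10,20],"angular": [0,0,0]},{"grip": 35,"slide": [0,35,0],"angular": [0,0,0]},{"grip": 35,"slide": [0,35,0],"angular": [0,0,0]},{"grip": 35,"slide": [0,35,0],"angular": [0,0,0]},{"grip": 35,"slide": [0,35,0],"angular": [0,0,0]},{"grip": 35,"slide": [0,35,0],"angular": [0,0,0]},{"grip": 35,"slide": [0,35,0],"angular": [0,0,0]},{"grip": 35,"slide": [0,35,0],"angular": [0,0,0]},{"grip": 35,"slide": [0,35,0],"angular": [0,0,0]}]}}

```text
time_s: 10.02
eef_pos: [462.0, 210.8, 113.6]
orientation: [[0.948, 0.318, 0.001], [0.318, -0.948, 0.0], [0.001, 0.0, -1.0]]
wrist_force: [1.1, -1.0, -0.8]
gripper_width: 42.4
grip_force: 31.5
```

>>> {"method": "carry_out", "body": {"steps": [{"grip": 35,"slide": [0,35,0],"angular": [0,0,0]},{"grip": 35,"slide": [-3,35,0],"angular": [0,0,0]},{"grip": 35,"slide": [-3,21,0],"angular": [0,0,0]},{"grip": 35,"slide": [0,0,0],"angular": [0,0,0]},{"grip": 35,"slide": [0,0,0],"angular": [0,0,0]},{"grip": 35,"slide": [0,0,0],"angular": [0,0,0]}]}}

```text
time_s: 10.52
eef_pos: [456.3, 299.4, 113.1]
orientation: [[0.948, 0.318, 0.0], [0.318, -0.948, -0.0], [0.0, 0.0, -1.0]]
wrist_force: [0.5, -0.8, -1.3]
gripper_width: 42.7
grip_force: 31.5
```

```bash
python3 -c "
from h import *
look('e',(456,300));held((456,300),22,48,100);print(sense()['q'])"
```

```text
[456.6 298.9 113. ] [ 0.4  0.6 -1. ] 42.3 10.6167
wall fit 114 [453.7 298.6] z 100.6
[-0.45385636  0.3741773  -0.29520937  1.98742451  0.14936022  0.80033776
 -2.08277798]
```

View pics/e.png

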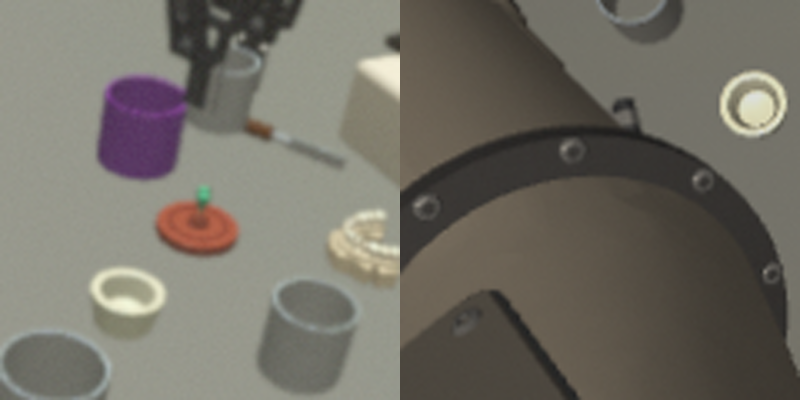

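ring_44 is held upright above its former (left crop, ring at (225,90), former at (198,228)), clear of the purple decoy. I'll shift it about 1.5 mm and lower it.

>>> {"method": "carry_out", "body": {"steps": [{"grip": 35,"slide": [1.5,0.5,-20],"angular": [0,0,0]},{"grip": 35,"slide": [0,0,-20],"angular": [0,0,0]},{"grip": 35,"slide": [0,0,-15],"angular": [0,0,0]},{"grip": 35,"slide": [0,0,-12],"angular": [0,0,0]},{"grip": 35,"slide": [0,0,-8],"angular": [0,0,0]},{"grip": 35,"slide": [0,0,-7],"angular": [0,0,0]},{"grip": 35,"slide": [0,0,-5],"angular": [0,0,0]},{"grip": 35,"slide": [0,0,-2],"angular": [0,0,0]},{"grip": 35,"slide": [0,0,0],"angular": [0,0,0]},{"grip": 35,"slide": [0,0,0],"angular": [0,0,0]}]}}

```text
time_s: 11.5
eef_pos: [458.1, 300.8, 24.3]
orientation: [[0.948, 0.318, 0.001], [0.318, -0.948, 0.0], [0.001, -0.0, -1.0]]
wrist_force: [0.5, -0.1, -0.6]
gripper_width: 42.6
grip_force: 31.5
```

```bash
python3 -c "
from h import *
look('f',(456,300));held((456,300),22,48,10)"
```

```text
[458.  300.8  24.2] [-0.6 -0.4 -0.5] 42.8 11.6
wall fit 72 [455.2 299.6] z 12.4
```

>>> {"method": "carry_out", "body": {"steps": [{"grip": 35,"slide": [0,0,-0.5],"angular": [0,0,0]},{"grip": 50,"slide": [0,0,0],"angular": [0,0,0]},{"grip": 60,"slide": [0,0,0],"angular": [0,0,0]},{"grip": 75,"slide": [0,0,0],"angular": [0,0,0]},{"grip": 85,"slide": [0,0,0],"angular": [0,0,0]},{"grip": 85,"slide": [0,0,0],"angular": [0,0,0]},{"grip": 85,"slide": [0,0,10],"angular": [0,0,0]},{"grip": 85,"slide": [0,0,30],"angular": [0,0,0]},{"grip": 85,"slide": [0,0,35],"angular": [0,0,0]},{"grip": 85,"slide": [0,0,35],"angular": [0,0,0]},{"grip": 85,"slide": [0,0,0],"angular": [0,0,0]},{"grip": 85,"slide": [0,0,0],"angular": [0,0,0]}]}}

```text
time_s: 12.65
eef_pos: [458.8, 301.3, 136.1]
orientation: [[0.948, 0.318, 0.004], [0.318, -0.948, 0.002], [0.004, -0.001, -1.0]]
wrist_force: [-0.2, 0.1, -0.3]
gripper_width: 84.8
grip_force: 0.0
```

```bash
python3 -c "
from h import *
look('g',(456,300));held((456,300),22,48,10)
for n in('scene','top'):
  W=cloud(cams.read_camera(n))
  for c,r in(((617,97),33),((610,285),27.5)):
    m=(np.hypot(*np.moveaxis(W[...,:2]-c,-1,0))<50)&(W[...,2]>35)&(W[...,2]<70);P=W[m]
    if len(P): print(n,circ(P[P[:,2]>np.percentile(P[:,2],90)-5]))"
```

```text
[457.6 300.4 133.5] [-0.4 -1.2 -0.6] 85.3 12.75
wall fit 88 [455.7 300.8] z 13.6
scene (array([616.47747514,  96.2379822 ]), np.float64(31.53240849295794))
scene (array([610.6524512 , 284.83894785]), np.float64(26.06034480170093))
top (array([617.05940368,  96.91061306]), np.float64(31.523328197021353))
top (array([610.52918904, 285.38388422]), np.float64(25.521238307808982))
```

View pics/g.png

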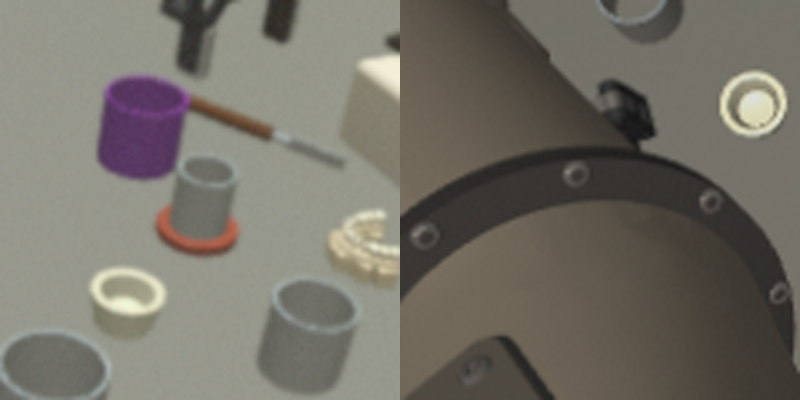

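ring_44 is seated upright on its former (left crop, (205,200)). Next is ring_66.

>>> {"method": "carry_out", "body": {"steps": [{"grip": 85,"slide": [20,-25.5,0],"angular": [0,0,0]},{"grip": 85,"slide": [20,-25.5,0],"angular": [0,0,0]},{"grip": 85,"slide": [20,-25.5,0],"angular": [0,0,0]},{"grip": 85,"slide": [20,-25.5,0],"angular": [0,0,0]},{"grip": 85,"slide": [20,-25.5,0],"angular": [0,0,0]},{"grip": 85,"slide": [20,-25.5,0],"angular": [0,0,0]},{"grip": 85,"slide": [20,-25.5,0],"angular": [0,0,0]},{"grip": 85,"slide": [19,-25.5,0],"angular": [0,0,0]},{"grip": 85,"slide": [0,0,-15],"angular": [0,0,0]},{"grip": 85,"slide": [0,0,-20],"angular": [0,0,0]},{"grip": 85,"slide": [0,0,0],"angular": [0,0,0]},{"grip": 85,"slide": [0,0,0],"angular": [0,0,0]}]}}

```text
time_s: 13.9
eef_pos: [615.6, 96.6, 97.0]
orientation: [[0.948, 0.318, -0.003], [0.318, -0.948, -0.0], [-0.003, -0.001, -1.0]]
wrist_force: [0.4, 0.8, -0.1]
gripper_width: 85.0
grip_force: 0.0
```

```bash
python3 -c "
from h import *
look('hh',(617,97),80)"
```

```text
[616.8  97.1  98.8] [-0.5  1.3  0. ] 84.9 14.0
```

View pics/hh.png

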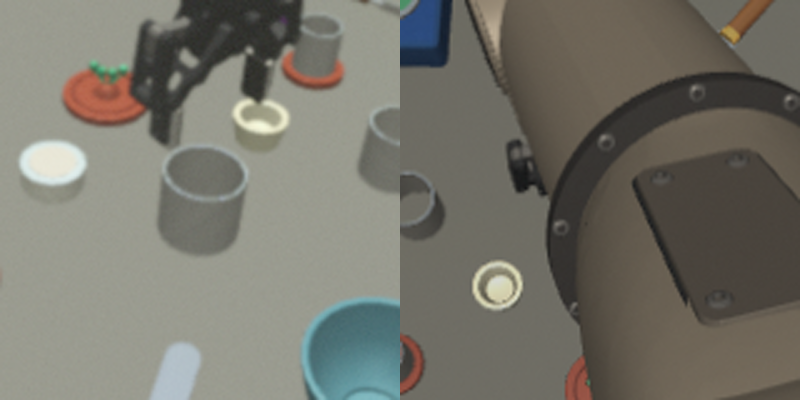

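The gripper straddles ring_66 (left crop, ring at (203,195)), with the fingertips above its rim on either side. I'll go down and grip.

>>> {"method": "carry_out", "body": {"steps": [{"grip": 85,"slide": [0,0,-20],"angular": [0,0,0]},{"grip": 85,"slide": [0,0,-20],"angular": [0,0,0]},{"grip": 85,"slide": [0,0,-20],"angular": [0,0,0]},{"grip": 85,"slide": [0,0,-15],"angular": [0,0,0]},{"grip": 85,"slide": [0,0,-8],"angular": [0,0,0]},{"grip": 85,"slide": [0,0,0],"angular": [0,0,0]},{"grip": 55,"slide": [0,0,0],"angular": [0,0,0]},{"grip": 55,"slide": [0,0,0],"angular": [0,0,0]},{"grip": 55,"slide": [0,0,0],"angular": [0,0,0]},{"grip": 55,"slide": [0,0,0],"angular": [0,0,0]},{"grip": 55,"slide": [0,0,0],"angular": [0,0,0]}]}}

```text
time_s: 14.92
eef_pos: [617.6, 96.9, 16.8]
orientation: [[0.948, 0.318, 0.002], [0.318, -0.948, 0.001], [0.002, 0.0, -1.0]]
wrist_force: [-0.7, 0.7, 7.5]
gripper_width: 65.5
grip_force: 33.8
```

>>> {"method": "carry_out", "body": {"steps": [{"grip": 55,"slide": [0,0,15],"angular": [0,0,0]},{"grip": 55,"slide": [0,0,30],"angular": [0,0,0]},{"grip": 55,"slide": [0,0,35],"angular": [0,0,0]},{"grip": 55,"slide": [-10,0,20],"angular": [0,0,0]},{"grip": 55,"slide": [-25,-1.5,0],"angular": [0,0,0]},{"grip": 55,"slide": [-25,-1.5,0],"angular": [0,0,0]},{"grip": 55,"slide": [-25,-1.5,0],"angular": [0,0,0]},{"grip": 55,"slide": [-25,-1.5,0],"angular": [0,0,0]},{"grip": 55,"slide": [-25,-1.5,0],"angular": [0,0,0]},{"grip": 55,"slide": [-25,-1,0],"angular": [0,0,0]},{"grip": 55,"slide": [-22,0,0],"angular": [0,0,0]},{"grip": 55,"slide": [0,0,0],"angular": [0,0,0]}]}}

```text
time_s: 15.92
eef_pos: [431.1, 87.6, 115.7]
orientation: [[0.948, 0.319, -0.001], [0.319, -0.948, -0.001], [-0.001, 0.001, -1.0]]
wrist_force: [0.6, 0.1, -1.8]
gripper_width: 65.4
grip_force: 34.3
```

```bash
python3 -c "
from h import *
look('i',(434,88),80);held((434,88),33,60,100)"
```

```text
[434.8  88.1 116.2] [ 0.6  0.3 -1.4] 65.3 16.0167
wall fit 261 [432.7  87.4] z 100.1
```

View pics/i.png

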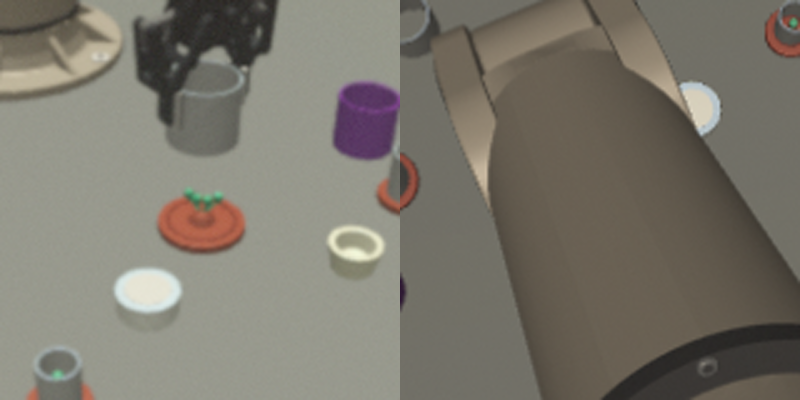

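ring_66 is held upright above its former (left crop, ring at (205,105), former at (203,222)).

>>> {"method": "carry_out", "body": {"steps": [{"grip": 55,"slide": [1,0.5,-20],"angular": [0,0,0]},{"grip": 55,"slide": [0,0,-20],"angular": [0,0,0]},{"grip": 55,"slide": [0,0,-15],"angular": [0,0,0]},{"grip": 55,"slide": [0,0,-12],"angular": [0,0,0]},{"grip": 55,"slide": [0,0,-8],"angular": [0,0,0]},{"grip": 55,"slide": [0,0,-7],"angular": [0,0,0]},{"grip": 55,"slide": [0,0,-5],"angular": [0,0,0]},{"grip": 55,"slide": [0,0,-2],"angular": [0,0,0]},{"grip": 55,"slide": [0,0,0],"angular": [0,0,0]},{"grip": 55,"slide": [0,0,0],"angular": [0,0,0]}]}}

```text
time_s: 16.9
eef_pos: [436.3, 88.7, 26.7]
orientation: [[0.948, 0.318, 0.001], [0.318, -0.948, 0.0], [0.001, 0.0, -1.0]]
wrist_force: [-0.3, 0.4, -2.4]
gripper_width: 65.2
grip_force: 33.6
```

```bash
python3 -c "
from h import *
look('j',(434,88));held((434,88),33,60,10)"
```

```text
[436.2  88.7  26.7] [0.2 0.3 0.8] 64.9 17.0
wall fit 186 [434.2  87.6] z 12.9
```

>>> {"method": "carry_out", "body": {"steps": [{"grip": 55,"slide": [0,0,-0.5],"angular": [0,0,0]},{"grip": 70,"slide": [0,0,0],"angular": [0,0,0]},{"grip": 78,"slide": [0,0,0],"angular": [0,0,0]},{"grip": 85,"slide": [0,0,0],"angular": [0,0,0]},{"grip": 85,"slide": [0,0,0],"angular": [0,0,0]},{"grip": 85,"slide": [0,0,0],"angular": [0,0,0]},{"grip": 85,"slide": [0,0,10],"angular": [0,0,0]},{"grip": 85,"slide": [0,0,25],"angular": [0,0,0]},{"grip": 85,"slide": [0,0,35],"angular": [0,0,0]},{"grip": 85,"slide": [0,0,35],"angular": [0,0,0]},{"grip": 85,"slide": [0,0,0],"angular": [0,0,0]},{"grip": 85,"slide": [0,0,0],"angular": [0,0,0]}]}}

```text
time_s: 18.05
eef_pos: [436.9, 88.8, 133.3]
orientation: [[0.948, 0.318, 0.004], [0.318, -0.948, 0.001], [0.004, 0.0, -1.0]]
wrist_force: [-0.7, -0.4, -0.0]
gripper_width: 85.1
grip_force: 0.0
```

```bash
python3 -c "
from h import *
look('k',(434,88));held((434,88),33,60,10)"
```

```text
[435.5  88.5 131. ] [-0.2  0.  -1. ] 84.7 18.15
wall fit 201 [434.1  87.6] z 11.5
```

View pics/k.png

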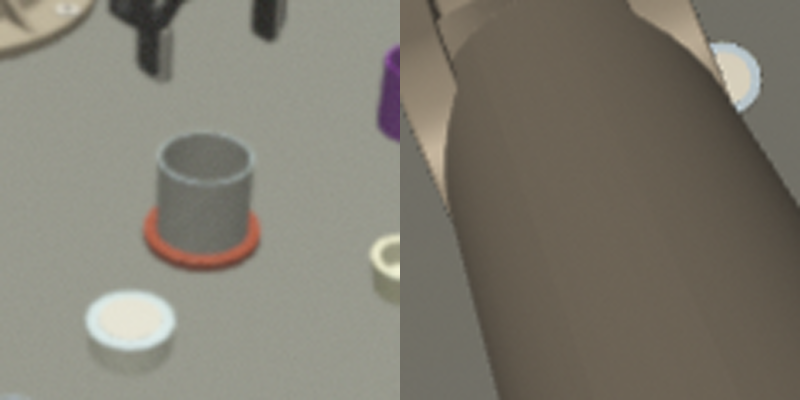

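ring_66 is seated and centred on its former (left crop, (204,200)). The last one is ring_55.

>>> {"method": "carry_out", "body": {"steps": [{"grip": 85,"slide": [22,25,0],"angular": [0,0,0]},{"grip": 85,"slide": [22,25,0],"angular": [0,0,0]},{"grip": 85,"slide": [22,25,0],"angular": [0,0,0]},{"grip": 85,"slide": [22,25,0],"angular": [0,0,0]},{"grip": 85,"slide": [22,25,0],"angular": [0,0,0]},{"grip": 85,"slide": [22,25,0],"angular": [0,0,0]},{"grip": 85,"slide": [22,25,0],"angular": [0,0,0]},{"grip": 85,"slide": [21,22,0],"angular": [0,0,0]},{"grip": 85,"slide": [0,0,-15],"angular": [0,0,0]},{"grip": 85,"slide": [0,0,-20],"angular": [0,0,0]},{"grip": 85,"slide": [0,0,0],"angular": [0,0,0]},{"grip": 85,"slide": [0,0,0],"angular": [0,0,0]}]}}

```text
time_s: 19.2
eef_pos: [609.4, 285.0, 93.8]
orientation: [[0.948, 0.318, -0.004], [0.318, -0.948, -0.002], [-0.004, 0.001, -1.0]]
wrist_force: [0.0, -1.0, -0.6]
gripper_width: 84.9
grip_force: 0.0
```

```bash
python3 -c "
from h import *
look('l',(610,285),80)"
```

```text
[610.7 285.5  96.1] [ 0.  -0.1  0.6] 85.0 19.3
```

View pics/l.png

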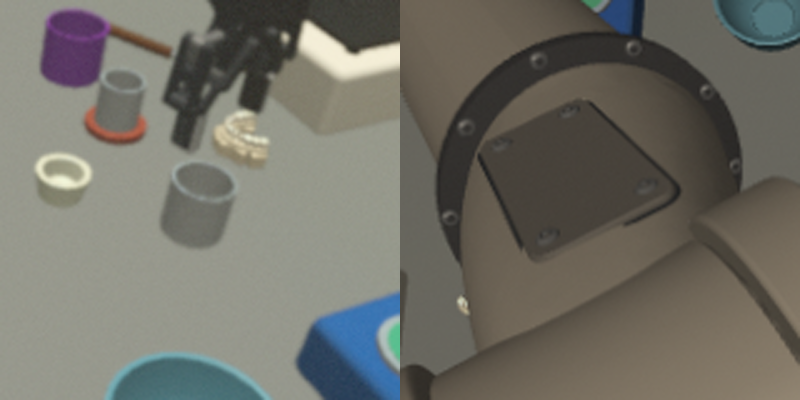

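The gripper straddles ring_55 (left crop, (198,205)). The lower cast at (242,137) is clear of the fingers.

>>> {"method": "carry_out", "body": {"steps": [{"grip": 85,"slide": [0,0,-20],"angular": [0,0,0]},{"grip": 85,"slide": [0,0,-20],"angular": [0,0,0]},{"grip": 85,"slide": [0,0,-20],"angular": [0,0,0]},{"grip": 85,"slide": [0,0,-15],"angular": [0,0,0]},{"grip": 85,"slide": [0,0,-6],"angular": [0,0,0]},{"grip": 85,"slide": [0,0,0],"angular": [0,0,0]},{"grip": 45,"slide": [0,0,0],"angular": [0,0,0]},{"grip": 45,"slide": [0,0,0],"angular": [0,0,0]},{"grip": 45,"slide": [0,0,0],"angular": [0,0,0]},{"grip": 45,"slide": [0,0,0],"angular": [0,0,0]},{"grip": 45,"slide": [0,0,0],"angular": [0,0,0]},{"grip": 45,"slide": [0,0,0],"angular": [0,0,0]}]}}

```text
time_s: 20.3
eef_pos: [611.5, 285.9, 16.3]
orientation: [[0.948, 0.318, 0.002], [0.318, -0.948, 0.001], [0.002, -0.0, -1.0]]
wrist_force: [-1.4, -0.2, 6.9]
gripper_width: 53.4
grip_force: 30.7
```

>>> {"method": "carry_out", "body": {"steps": [{"grip": 45,"slide": [0,0,15],"angular": [0,0,0]},{"grip": 45,"slide": [0,0,30],"angular": [0,0,0]},{"grip": 45,"slide": [0,0,35],"angular": [0,0,0]},{"grip": 45,"slide": [0,0,20],"angular": [0,0,0]},{"grip": 45,"slide": [-10,-35,0],"angular": [0,0,0]},{"grip": 45,"slide": [-10,-35,0],"angular": [0,0,0]},{"grip": 45,"slide": [-10,-35,0],"angular": [0,0,0]},{"grip": 45,"slide": [-10,-35,0],"angular": [0,0,0]},{"grip": 45,"slide": [-10,-35,0],"angular": [0,0,0]},{"grip": 45,"slide": [-10,-35,0],"angular": [0,0,0]},{"grip": 45,"slide": [-10,-35,0],"angular": [0,0,0]},{"grip": 45,"slide": [-10,-35,0],"angular": [0,0,0]}]}}

```text
time_s: 21.3
eef_pos: [530.2, 4.1, 116.3]
orientation: [[0.948, 0.318, 0.002], [0.318, -0.948, 0.0], [0.001, 0.0, -1.0]]
wrist_force: [1.9, -0.0, -2.2]
gripper_width: 53.3
grip_force: 32.7
```

>>> {"method": "carry_out", "body": {"steps": [{"grip": 45,"slide": [-10,-35,0],"angular": [0,0,0]},{"grip": 45,"slide": [-10,-35,0],"angular": [0,0,0]},{"grip": 45,"slide": [-10,-35,0],"angular": [0,0,0]},{"grip": 45,"slide": [-10,-35,0],"angular": [0,0,0]},{"grip": 45,"slide": [-10,-35,0],"angular": [0,0,0]},{"grip": 45,"slide": [-10,-35,0],"angular": [0,0,0]},{"grip": 45,"slide": [-10,-35,0],"angular": [0,0,0]},{"grip": 45,"slide": [-10,-35,0],"angular": [0,0,0]},{"grip": 45,"slide": [-10,-28,0],"angular": [0,0,0]},{"grip": 45,"slide": [0,0,0],"angular": [0,0,0]},{"grip": 45,"slide": [0,0,0],"angular": [0,0,0]}]}}

```text
time_s: 22.22
eef_pos: [440.1, -304.2, 116.0]
orientation: [[0.949, 0.315, 0.001], [0.315, -0.949, -0.001], [0.001, 0.001, -1.0]]
wrist_force: [-0.8, 0.9, -1.6]
gripper_width: 53.0
grip_force: 32.7
```

```bash
python3 -c "
from h import *
look('m',(440,-303),80);held((440,-303),27.5,54,100)"
```

```text
[ 441.2 -302.   115.7] [ 0.8  0.7 -2.3] 53.0 22.3167
wall fit 279 [ 439.3 -302.3] z 100.6
```

View pics/m.png

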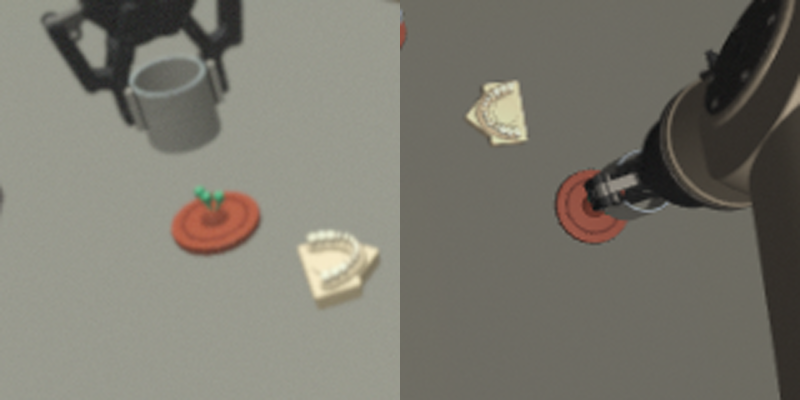

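ring_55 is held upright above its former (left crop, ring at (175,105), former at (216,222)). The cast at (338,267) is clear.

>>> {"method": "carry_out", "body": {"steps": [{"grip": 45,"slide": [0.5,-1,-20],"angular": [0,0,0]},{"grip": 45,"slide": [0,0,-20],"angular": [0,0,0]},{"grip": 45,"slide": [0,0,-15],"angular": [0,0,0]},{"grip": 45,"slide": [0,0,-12],"angular": [0,0,0]},{"grip": 45,"slide": [0,0,-8],"angular": [0,0,0]},{"grip": 45,"slide": [0,0,-7],"angular": [0,0,0]},{"grip": 45,"slide": [0,0,-5],"angular": [0,0,0]},{"grip": 45,"slide": [0,0,-2],"angular": [0,0,0]},{"grip": 45,"slide": [0,0,0],"angular": [0,0,0]},{"grip": 45,"slide": [0,0,0],"angular": [0,0,0]}]}}

```text
time_s: 23.2
eef_pos: [441.7, -303.5, 26.3]
orientation: [[0.948, 0.318, 0.001], [0.318, -0.948, -0.0], [0.001, 0.001, -1.0]]
wrist_force: [-0.8, 0.2, -0.9]
gripper_width: 53.2
grip_force: 32.8
```

```bash
python3 -c "
from h import *
look('n',(440,-303),80);held((440,-303),27.5,54,10)"
```

```text
[ 441.6 -303.6   26.2] [-0.2  0.8  2.4] 53.3 23.3
wall fit 185 [ 439.4 -303.9] z 12.9
```

>>> {"method": "carry_out", "body": {"steps": [{"grip": 45,"slide": [0,0,-0.5],"angular": [0,0,0]},{"grip": 60,"slide": [0,0,0],"angular": [0,0,0]},{"grip": 70,"slide": [0,0,0],"angular": [0,0,0]},{"grip": 80,"slide": [0,0,0],"angular": [0,0,0]},{"grip": 85,"slide": [0,0,0],"angular": [0,0,0]},{"grip": 85,"slide": [0,0,0],"angular": [0,0,0]},{"grip": 85,"slide": [0,0,10],"angular": [0,0,0]},{"grip": 85,"slide": [0,0,25],"angular": [0,0,0]},{"grip": 85,"slide": [0,0,35],"angular": [0,0,0]},{"grip": 85,"slide": [0,0,40],"angular": [0,0,0]},{"grip": 85,"slide": [0,0,40],"angular": [0,0,0]},{"grip": 85,"slide": [0,0,30],"angular": [0,0,0]}]}}

```text
time_s: 24.35
eef_pos: [441.5, -303.5, 209.4]
orientation: [[0.948, 0.318, 0.002], [0.318, -0.948, -0.001], [0.002, 0.002, -1.0]]
wrist_force: [0.3, -0.4, -0.8]
gripper_width: 85.1
grip_force: 0.0
```

>>> {"method": "carry_out", "body": {"steps": [{"grip": 85,"slide": [-20,-30,0],"angular": [0,0,0]},{"grip": 85,"slide": [-20,-30,0],"angular": [0,0,0]},{"grip": 85,"slide": [-20,-30,0],"angular": [0,0,0]},{"grip": 85,"slide": [-20,-30,0],"angular": [0,0,0]},{"grip": 85,"slide": [-20,-30,0],"angular": [0,0,0]},{"grip": 85,"slide": [-20,-30,0],"angular": [0,0,0]},{"grip": 85,"slide": [-20,-30,0],"angular": [0,0,0]},{"grip": 85,"slide": [-20,-30,0],"angular": [0,0,0]},{"grip": 85,"slide": [0,0,0],"angular": [0,0,0]},{"grip": 85,"slide": [0,0,0],"angular": [0,0,0]}]}}

```text
time_s: 25.18
eef_pos: [279.3, -544.8, 205.7]
orientation: [[0.949, 0.315, -0.0], [0.315, -0.949, -0.0], [-0.0, 0.0, -1.0]]
wrist_force: [2.0, 0.6, 0.0]
gripper_width: 85.3
grip_force: 0.0
```

Run:
```python
from h import *
G={'34':((615,-96),42),'44':((456,300),48),'55':((440,-303),54),'66':((434.5,88),60)}
for n in('scene','top'):
    d=cams.read_camera(n);save(d['color'],f'pics/end_{n}.png');W=cloud(d)
    for k,(c,h) in G.items():
        r=int(k)/2;m=(np.hypot(*np.moveaxis(W[...,:2]-c,-1,0))<r+6)&(W[...,2]>h+5)&(W[...,2]<h+16);P=W[m]
        A=np.c_[P[:,:2]-c,np.ones(len(P))]
        print(n,k,len(P),np.round(circ(P,r-1.25)[0]-c,1),'top z',np.median(P[:,2]).round(1),'tilt',np.linalg.lstsq(A,P[:,2],rcond=None)[0][:2].round(2))
    for q in('cast_upper','cast_lower'): print(q,[np.round(x['location']) for x in nets.place_of(n,q)[:1]])
print(sense()['time_s'],sense()['eef_pos'])
```

```text
scene 34 119 [ 1.2 -0.4] top z 50.6 tilt [0.01 0.01]
scene 44 84 [ 0.7 -0.5] top z 56.7 tilt [-0.  0.]
scene 55 175 [ 1.4 -0.7] top z 62.7 tilt [-0. -0.]
scene 66 156 [ 1.1 -0.8] top z 68.4 tilt [0. 0.]
cast_upper [array([ 529., -204.,   -0.])]
cast_lower [array([524., 403.,   5.])]
top 34 49 [2.1 0.4] top z 50.8 tilt [-0.04  0.01]
top 44 72 [ 1.2 -1.2] top z 56.1 tilt [-0.01  0.  ]
top 55 89 [ 1.9 -0.6] top z 62.3 tilt [ 0.01 -0.  ]
top 66 99 [ 1.7 -0.3] top z 68.9 tilt [-0.01 -0.02]
cast_upper [array([ 525., -209.,    0.])]
cast_lower [array([525., 400.,  -1.])]
25.4833 [ 282.13586048 -542.60958033  205.58903833]
```

View pics/end_scene.png

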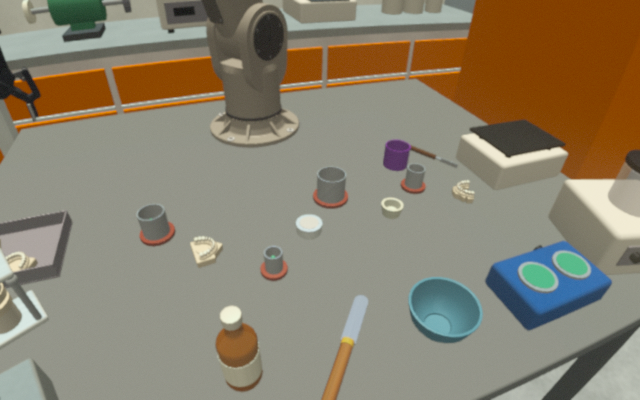

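View pics/end_top.png

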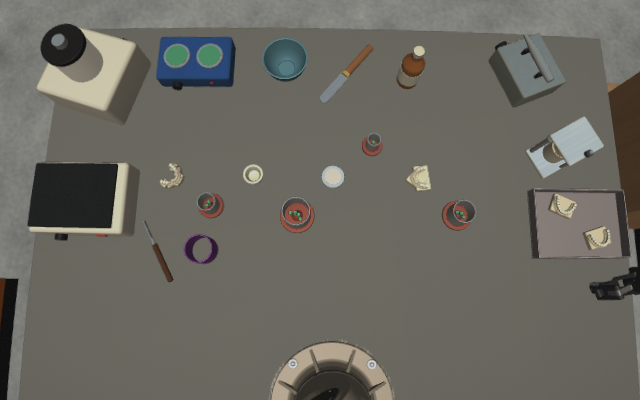

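All four rings stand upright on their own formers: scene view (331,187), (154,222), (273,262) and (415,178). They are centred to within about 2 mm, the casts haven't moved and the arm is clear.

```bash
python3 -c "
from cell import job
print(job.finish_job())"
```

```text
the job is handed in; nothing more can be done
None
```

I handed the job in at about 25 s: all four rings stand upright on their own formers, centred to within about 2 mm by the cameras, with both plaster casts where they were; no verdict came back.

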